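# Shut the tool case and secure its lid with the turnbutton

### The arm

A 7-joint arm with a two-finger parallel gripper is mounted at the origin on a cart in front of the work surface, level with it; the furniture and walls round the work are solid. World frame = base frame: x ahead of the robot, y to its left, z up, the work surface at z = 0. Lengths are in m, angles in rad, forces in N, time in s.
With the tool pointing down it reaches from about 0.4 to 0.85 m from the base axis. Payload 4.5 kg.
Tool frame: the origin (TCP) lies between the finger pads; the fingertips stand 22 mm ahead of it and the grasp point (between the pads) lies 3 mm ahead of it (arm.finger_overhang is the distance from the TCP to the fingertips, in m); z points along the fingers, y is the line along which they close (so a half turn about z gives the same grasp; the last joint's range is limited). The gripper opens to 88 mm and grips with 3 to 60 N. Pads are 18 mm wide; open, the fingers measure 123 mm over their backs; the gripper's body (75 mm by 187 mm) begins 45 mm behind the grasp point.
Start: joints at [-1.172, 0.689, -0.195, 1.565, 0.157, 0.902, -0.215], TCP at [0.223, 0.584, 0.261] pointing down, gripper open.
Joint ranges: [-3.01, 3.01], [-0.46, 2.08], [-1.47, 1.51], [0.13, 2.56], [-1, 4.14], [0.04, 2.09], [-2.66, 2.66]. Speed limits (rad/s): [2.57, 2.57, 3.14, 3.14, 3.14, 3.14, 3.14].

### API

Orientations are given as a rotation vector (axis times angle).
In Python, from cell import arm, imaging gives the robot as it stands.
- The arm moves only by the tool send_rows, never from a script. Its argument "plan" is a list of rows, each a list of 3 entries, a list of its own where there are three numbers: the turn, a rotation vector about the tool's x, y, z in degrees, then the shift along the tool's x, y, z in mm, then the closure, from 0 (fully open) to 1 (shut). A call has 1 to 20 rows; each row shifts and turns the commanded pose from where the row before left it, along the tool's axes as they then stand; what a row does not reach is not made up. A row lasts 1/12 s, in which the tool goes at most 41.7 mm and 7.16 degrees, less where a joint would pass 70% of its speed; a pose out of reach is approached as far as the arm can. A call is refused whole if a number of a shift passes 41.7 or a number of a turn 7.16, either way. A call with a gripper value outside its range is refused whole. The fingers move at their own pace and stop on an object; "newtons" is the grip in N (left out, the last holds). Time passes only in rows, so rows that do not move let the fingers close. It gives the time, the measured TCP pose, the force, the opening and the grip force at its end, in the units of the state.
- arm.observe(): the state, without advancing time (a new reading comes with each control period).
- imaging.read_camera(name): name is "scene" or "top"; returns a dict with "pixels" (384x512x3 uint8, blue, green, red), "depth" (384x512 float32, m along the optical axis (not along the pixel's ray), 0 where there is no reading), "fx", "fy", "cx", "cy" (pixels), "position" and "attitude" of the camera in the world. Camera axes: x right, y up, looking along -z (the intrinsics and any distortion apply to the point x, -y, -z); pixel columns grow to the right and rows downward; lengths in m; the calibration is good to about 2 mm. A picture is of the moment at which its call begins.
- arm.sign_off(): hands the job in; it is judged then, once.
The state is a dict: "clock": time; "joint_positions": joint angles; "joint_vel": joint speeds; "joint_torque": joint torques, N m; "tcp_pos": TCP position; "eef_rot": TCP orientation; "wrist_force": force on the tool from outside, world axes, zero at the start; "torque": the same for the moment, N m; "finger_gap": finger opening in m; "grasp_force": force on a finger pad.
Only numpy, scipy, OpenCV 4.12 (cv2) and the standard library are available. Lean on these libraries where they do the work, as an engineer would, in place of code of your own. Each camera call takes 0.05 s, during which the arm holds its last target. There are 200 camera calls.

### The job

Close the lid of the small plywood tool case fully, and only then turn the steel turnbutton at its front so that its finger lies squarely across the lid's front edge and holds it shut. Leave the tin, the gear and the bush standing beside the case where they are.

Things in the scene. Friction and masses are not known exactly. Their poses are not given: they have to be found in the camera images.
- tool_case: Low plywood case fixed to the bench, 110 (x) by 190 (y) by 50 mm high without lid; the key and punches in it are fixed. Origin at the centre of its underside, on the bench; +x to the hinge side (away from the robot at yaw 0), -x to its front, z up. A dark wooden block on the middle of its front (32 mm deep, 44 mm wide, top at 61 mm) carries the turnbutton.
- lid (a joint): Angle in rad: 0 = shut, growing as it opens upwards. Plywood lid, 110 x 190 x 10 mm; it turns about a line along the case's y axis at x = +55 mm, z = +50 mm, at the edge of its underside. Shut, its top is at z = 60 mm and its front edge at x = -55 mm. The hinge is stiff: the lid stays where it is left and about 2 N at its free edge moves it.
- lid_edge (a point): Middle of the lid's free edge (opposite the hinge), on its outer (top) face.
- turnbutton (a joint): Angle in rad, counter-clockwise from above: 0 and 2 pi = finger along the case's +x, square across the lid's front edge; pi = away from the lid. Starts at 1.75 to 4.53, clear of the lid; turns either way from -1.2 to 7.48 with no stop at 0 or 2 pi; stays put; 1.2 N at the stud moves it. Steel finger 16 mm wide, 44 mm long, underside 63 mm above the bench; it strikes a lid that is not shut.
- stud (a point): Centre of the upright steel stud on the turnbutton's finger, 36 mm from the pivot: a round pin 10 mm in diameter and 28 mm high (from 68 to 96 mm above the bench), the place to push the turnbutton. The point lies half-way up, 82 mm above the bench.
- pivot (a point): The turnbutton's pivot: at x = -72 mm, y = 0 in the case's frame, 68 mm above the bench (top of the finger bar; a screw head rises 3 mm above it).
- tin: Bystander: round tin, 70 mm in diameter, 44 mm high, loose on the bench left of the case. Origin at the centre of its underside.
- gear: Bystander: steel spur gear, 65 mm in diameter, 26 mm high, loose on the bench right of the case. Origin at the centre of its underside.
- bush: Bystander: bronze bush, 52 mm in diameter, 45 mm high, loose on the bench right of the case. Origin at the centre of its underside.

How it is judged:
By the outcome, as a careful person would: the job done as asked, in the order asked, and still so for the second after the job is handed in, with the robot touching nothing.
It also fails if it takes over 42 s, if anything falls off the work surface, if the arm or the gripper's body presses on something with over 40 N, if the wrist force passes 120 N, or if a joint passes its speed limit or range.

## Working session

There is one attempt and no reset: what is moved stays moved. The work goes in short steps, Python scripts to look and compute and a tool call to move; the robot and the scene stay as the last step left them, time stands still between calls to the robot, and variables do not carry over. Pictures are saved under pics/ and viewed, at most 10 in all, crops included, and the job is handed in when it is done.

Besides the shell and the picture viewer there is one more tool, called after "Emit:" as name(argument=value, ...), one argument or row to a line, values as JSON. send_rows: Moves the arm, as the interface text tells. Its arguments: {"type":"object","properties":{"plan":{"type":"array"},"newtons":{"type":"number"}},"required":["plan"]}

```bash
mkdir -p pics
cat > h.py <<'E'
import numpy as np, cv2
from scipy.spatial.transform import Rotation as R
from cell import arm, imaging
def cam(n):
    d=imaging.read_camera(n); a=np.array(d["attitude"],float)
    d["R"]=a if a.shape==(3,3) else (R.from_rotvec(a).as_matrix() if a.size==3 else R.from_quat(a).as_matrix())
    return d
def cloud(d):
    v,u=np.mgrid[:384,:512]; z=d["depth"]
    p=np.stack([(u-d["cx"])/d["fx"]*z,-(v-d["cy"])/d["fy"]*z,-z],-1)
    return p@d["R"].T+np.array(d["position"])
def ray(d,u,v,z):
    r=d["R"]@np.array([(u-d["cx"])/d["fx"],-(v-d["cy"])/d["fy"],-1]); o=np.array(d["position"])
    return o+r*(z-o[2])/r[2]
E
python3 - <<'E'
from h import *
for n in("scene","top"):
    d=cam(n); cv2.imwrite(f"pics/{n}0.png",d["pixels"]); print(n,d["position"],d["attitude"],d["fx"],d["cx"],d["cy"],[k for k in d]); np.savez(f"{n}0.npz",c=cloud(d))
s=arm.observe();print(s["clock"],s["tcp_pos"],s["eef_rot"],s["wrist_force"])
E
```

```text
scene [ 0.26605283 -0.28502848  0.72826442] [ 0.67438512 -0.24257591 -0.61079245] 389.56007141550856 250.71066924998232 190.59350222248932 ['pixels', 'depth', 'fx', 'fy', 'cx', 'cy', 'position', 'attitude', 'R']
top [0.49959976 0.16913988 0.9201352 ] [ 0.08977171 -0.09134626 -1.56740448] 378.1872076289481 253.0046991695349 184.46405409989944 ['pixels', 'depth', 'fx', 'fy', 'cx', 'cy', 'position', 'attitude', 'R']
0.1 [0.22280559 0.58338194 0.25999407] [-5.69604737e-01 -3.08932246e+00  2.53040186e-03] [-0.03486527  0.53272086 -0.55907457]
```

View pics/scene0.png

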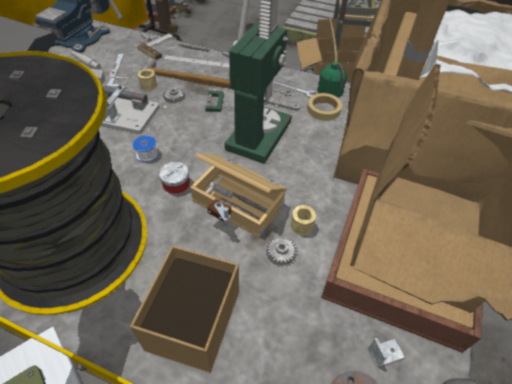

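View pics/top0.png

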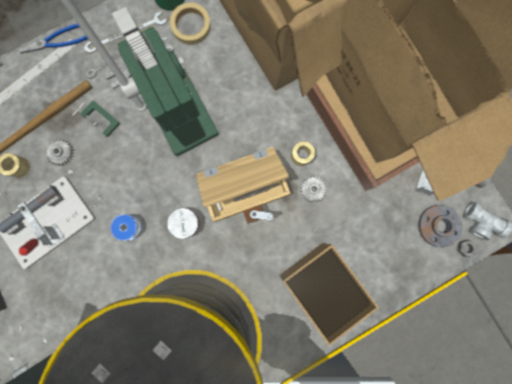

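The scene view shows the case around (238,192) with its lid part open, the turnbutton at (220,210), tin (174,177), bush (303,220) and gear (281,250). In the top view the case is at (243,185), the turnbutton at (258,214), and a press stands behind it. I'll enlarge both.

Run:
```python
from h import *
a=cv2.imread("pics/scene0.png")[140:260,160:320]; b=cv2.imread("pics/top0.png")[135:240,180:320]
a=cv2.resize(a,(640,480),interpolation=cv2.INTER_CUBIC)[:, :]; b=cv2.resize(b,(700,525),interpolation=cv2.INTER_CUBIC)
cv2.imwrite("pics/a.png",a);cv2.imwrite("pics/b.png",b)
c=np.load("top0.npz")["c"]
for u,v in [(200,183),(272,152),(289,180),(211,206),(218,218),(288,196),(265,215),(251,214),(240,175),(183,223),(314,188),(304,152),(180,100),(200,140),(216,135),(256,320),(240,300),(345,250),(285,278),(200,285)]: print((u,v),c[v,u].round(3))
```

```text
(200, 183) [0.599 0.286 0.085]
(272, 152) [0.672 0.125 0.072]
(289, 180) [0.617 0.08  0.001]
(211, 206) [0.55  0.265 0.049]
(218, 218) [0.523 0.248 0.05 ]
(288, 196) [0.578 0.083 0.   ]
(265, 215) [0.529 0.141 0.068]
(251, 214) [0.531 0.173 0.07 ]
(240, 175) [0.616 0.197 0.097]
(183, 223) [0.511 0.33  0.043]
(314, 188) [0.598 0.019 0.002]
(304, 152) [ 0.687  0.042 -0.   ]
(180, 100) [0.716 0.293 0.299]
(200, 140) [0.71  0.296 0.031]
(216, 135) [0.725 0.258 0.021]
(256, 320) [0.289 0.161 0.014]
(240, 300) [0.332 0.198 0.006]
(345, 250) [ 0.448 -0.053  0.   ]
(285, 278) [0.395 0.1   0.102]
(200, 285) [0.374 0.286 0.058]
```

View pics/a.png

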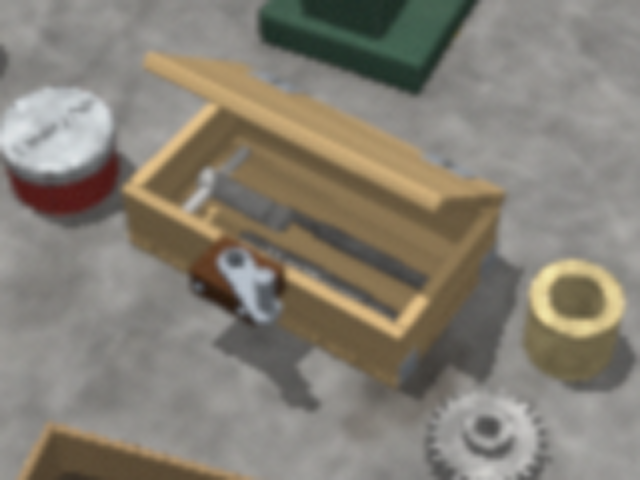

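View pics/b.png

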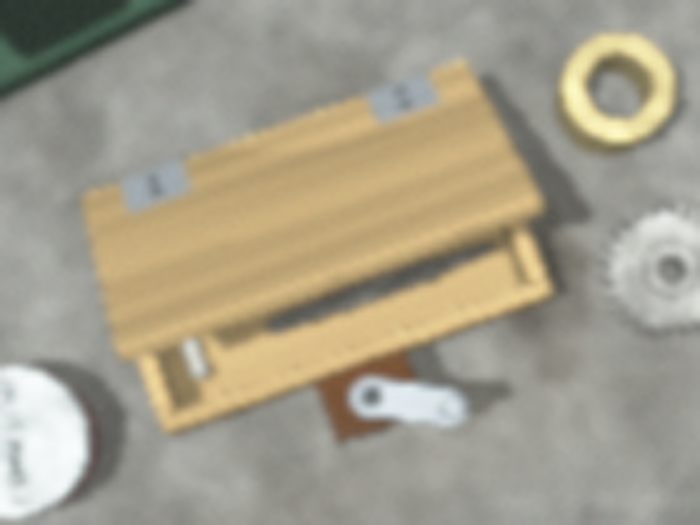

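Crop a shows the lid open well above the rim, with the pivot at (237,258) and the stud at (265,295). Crop b shows the front rim corners at (172,430) and (552,290), the pivot at (372,397), the stud at about (452,405), and the lid's free edge running from (122,355) to (543,208).

Run:
```python
from h import *
d=cam("top"); c=cloud(d)
f=lambda x,y,z: ray(d,180+x/5-.4,135+y/5-.4,z)
A=f(172,430,.05);B=f(552,290,.05);print("front",A,B,np.linalg.norm(A-B))
ey=(A-B)[:2]/np.linalg.norm((A-B)[:2]); ex=np.array([ey[1],-ey[0]]); yaw=np.arctan2(ex[1],ex[0])
O=(A+B)[:2]/2+.055*ex; print("O",O,"yaw",yaw,np.degrees(yaw))
P=f(372,397,.071); S=f(452,405,.096)
loc=lambda p: np.array([(p[:2]-O)@ex,(p[:2]-O)@ey])
print("piv",P,loc(P),"stud",S,loc(S),np.degrees(np.arctan2(*(loc(S)-loc(P))[::-1])))
# lid plane in case frame
q=c-np.r_[O,0]; X=q[...,:2]@ex; Y=q[...,:2]@ey; Z=c[...,2]
m=(abs(Y)<.08)&(X>-.01)&(X<.045)&(Z>.055)&(Z<.2)
k=np.polyfit(X[m],Z[m],1); print("lid n",m.sum(),k,"angle",np.arctan(-k[0]),"z at hinge",np.polyval(k,.055))
# heights in neighbourhood
for x in np.arange(-.3,.31,.04):
  r=[]
  for y in np.arange(-.24,.25,.04):
    mm=(abs(X-x)<.02)&(abs(Y-y)<.02)&(d["depth"]>0); r.append(int(1000*Z[mm].max()) if mm.any() else -1)
  print(round(x,2),r)
np.savez("case.npz",O=O,ex=ex,ey=ey)
s=arm.observe();print(s["tcp_pos"],R.from_rotvec(s["eef_rot"]).as_matrix().round(3))
```

```text
front [0.51694269 0.25756288 0.05      ] [0.58161568 0.08282737 0.05      ] 0.18631987538862613
O [0.60085958 0.18928603] yaw 0.35448483310180623 20.310484838132876
piv [0.53137433 0.16603328 0.071     ] [-0.07323623  0.00231183] stud [0.52702118 0.13135069 0.096     ] [-0.08935731 -0.02870339] -117.46449254337698
lid n 1570 [-0.91459964  0.11312653] angle 0.7408228964974797 z at hinge 0.06282355013693422
-0.3 [4, 6, 117, 91, 90, 119, 4, 5, 369, 365, 364, -1, -1]
-0.26 [5, 5, 118, 111, 90, 117, 118, 4, 369, 364, 364, 364, 364]
-0.22 [4, 6, 120, 118, 118, 119, 118, 6, 368, 369, 365, 369, 364]
-0.18 [6, 4, 5, 118, 114, 5, 6, 6, 4, 369, 369, 364, 364]
-0.14 [4, 5, 4, 5, 4, 4, 4, 4, 4, 5, 369, 369, 369]
-0.1 [5, 15, 21, 20, 5, 98, 72, 63, 6, 4, 5, 5, 4]
-0.06 [76, 19, 30, 20, 54, 70, 74, 62, 54, 46, 47, 46, 5]
-0.02 [80, 5, 47, 18, 134, 133, 134, 134, 132, 48, 50, 47, 4]
0.02 [79, 48, 48, 49, 114, 114, 115, 115, 115, 4, 41, 4, 3]
0.06 [79, 4, 51, 38, 78, 77, 78, 78, 78, 4, 4, 5, 5]
0.1 [79, 169, 168, 5, 4, 4, 4, 5, 5, 4, 4, 4, 4]
0.14 [238, 241, 241, 4, 4, 3, 33, 303, 303, 302, 4, 4, 4]
0.18 [306, 312, 313, 301, 4, 6, 32, 303, 303, 302, 267, 4, 4]
0.22 [314, 312, 315, 313, 4, 4, 4, 302, 386, 336, 341, 4, 4]
0.26 [286, 284, 315, 314, 4, 3, 4, 303, 388, 386, 435, 4, 18]
0.3 [-1, 244, 252, 276, 4, 4, 3, 293, 294, 293, 432, 3, 15]
[0.22286112 0.58344784 0.26010738] [[-0.934  0.357 -0.   ]
 [ 0.357  0.934 -0.001]
 [-0.    -0.001 -1.   ]]
```

Run:
```python
from h import *
C=[np.load(f"{n}0.npz")["c"].reshape(-1,3) for n in("top","scene")]
p=np.vstack(C); p=p[np.isfinite(p).all(1)]
print("y cols",[round(y,2) for y in np.arange(.7,-.21,-.06)])
for x in np.arange(.06,.76,.06):
  r=[]
  for y in np.arange(.7,-.21,-.06):
    m=(abs(p[:,0]-x)<.03)&(abs(p[:,1]-y)<.03); r.append(int(1000*np.percentile(p[m,2],98)) if m.sum()>3 else -1)
  print(round(x,2),r)
```

```text
y cols [np.float64(0.7), np.float64(0.64), np.float64(0.58), np.float64(0.52), np.float64(0.46), np.float64(0.4), np.float64(0.34), np.float64(0.28), np.float64(0.22), np.float64(0.16), np.float64(0.1), np.float64(0.04), np.float64(-0.02), np.float64(-0.08), np.float64(-0.14), np.float64(-0.2)]
0.06 [-1, -1, -1, -1, -1, -786, -560, 14, 8, 1, 12, -1, -1, -1, -1, -1]
0.12 [-1, -1, -1, -1, -1, -1, 4, 89, 157, 13, 11, 10, 2, 1, 3, -1]
0.18 [46, 157, 107, -1, -1, -1, -1, -1, 268, 304, 8, 9, 10, 2, 0, -1]
0.24 [3, 161, 3, -1, -1, -1, 360, 360, 363, 364, 3, 104, 99, 11, 10, -1]
0.3 [3, 3, 3, 3, 367, 366, 363, 365, 363, 366, 3, 116, 115, 115, 10, 10]
0.36 [3, 3, 3, 3, 367, 367, 363, 365, 366, 366, 116, 112, 88, 115, 3, 6]
0.42 [19, 19, 3, 3, 3, 3, 367, 367, 3, 3, 116, 115, 115, 26, 3, 4]
0.48 [56, 168, 17, 40, 42, 3, 46, 44, 3, 920, 3, 114, 114, 3, 3, 3]
0.54 [71, 64, 19, 37, 42, 3, 46, 129, 130, 71, 77, 15, 3, 3, 254, 252]
0.6 [34, 58, 17, 3, 3, 3, 3, 113, 129, 131, 130, 27, 17, 76, 269, 262]
0.66 [45, 25, 3, 3, 3, 2, 297, 65, 81, 99, 108, 46, 4, 343, 357, 275]
0.72 [26, 25, 2, 14, 3, 271, 301, 301, 3, 3, 3, 46, 212, 367, 363, 277]
```

Emit:
send_rows(
  plan=[
    [[0,0,0],[0,0,-41],1],
    [[0,0,0],[0,0,-41],1],
    [[0,0,0],[0,0,-41],1],
    [[0,0,0],[0,0,-41],1],
    [[0,0,0],[0,0,-41],1],
    [[0,0,-6.9],[0,0,0],1],
    [[0,0,-6.9],[0,0,0],1],
    [[0,0,-6.9],[0,0,0],1],
    [[0,0,-6.9],[0,0,0],1],
    [[0,0,-6.9],[0,0,0],1],
    [[0,0,-6.7],[0,0,0],1],
    [[0,0,0],[0,0,0],1],
  ],
)

```text
clock: 1.15
tcp_pos: [0.2231, 0.5836, 0.4653]
eef_rot: [0.558, -3.091, 0.001]
wrist_force: [-0.2, -0.4, 0.8]
finger_gap: 0.01
grasp_force: 0.0
```

Emit:
send_rows(
  plan=[
    [[0,0,0],[-16,-38,0],1],
    [[0,0,0],[-16,-38,0],1],
    [[0,0,0],[-16,-38,0],1],
    [[0,0,0],[-16,-38,0],1],
    [[0,0,0],[-16,-38,0],1],
    [[0,0,0],[-16,-38,0],1],
    [[0,0,0],[-16,-38,0],1],
    [[0,0,0],[-16,-38,0],1],
    [[0,0,0],[-16,-38,0],1],
    [[0,0,0],[-16,-38,0],1],
    [[0,0,0],[-16,-38,0],1],
    [[0,0,0],[-16,-38,0],1],
    [[0,0,0],[-14,-45,0],1],
    [[0,0,0],[0,0,0],1],
  ],
)

```text
out of range: a shift must lie within [-41.7, 41.7]
```

Emit:
send_rows(
  plan=[
    [[0,0,0],[-16,-38,0],1],
    [[0,0,0],[-16,-38,0],1],
    [[0,0,0],[-16,-38,0],1],
    [[0,0,0],[-16,-38,0],1],
    [[0,0,0],[-16,-38,0],1],
    [[0,0,0],[-16,-38,0],1],
    [[0,0,0],[-16,-38,0],1],
    [[0,0,0],[-16,-38,0],1],
    [[0,0,0],[-16,-38,0],1],
    [[0,0,0],[-16,-38,0],1],
    [[0,0,0],[-16,-38,0],1],
    [[0,0,0],[-16,-38,0],1],
    [[0,0,0],[-14,-40,0],1],
    [[0,0,0],[0,0,0],1],
    [[0,0,0],[0,0,0],1],
  ],
)

```text
clock: 2.4
tcp_pos: [0.5893, 0.1877, 0.4648]
eef_rot: [0.539, -3.094, 0.002]
wrist_force: [-0.6, 0.9, -0.1]
finger_gap: 0.0006
grasp_force: 0.0
```

Emit:
send_rows(
  plan=[
    [[0,0,0],[0,0,38],1],
    [[0,0,0],[0,0,38],1],
    [[0,0,0],[0,0,38],1],
    [[0,0,0],[0,0,38],1],
    [[0,0,0],[0,0,38],1],
    [[0,0,0],[0,0,38],1],
    [[0,0,0],[0,0,38],1],
    [[0,0,0],[0,0,32],1],
    [[0,0,0],[0,0,0],1],
    [[0,0,0],[0,0,7],1],
    [[0,0,0],[0,0,7],1],
    [[0,0,0],[2,0,7],1],
    [[0,0,0],[2,0,7],1],
    [[0,0,0],[2,0,7],1],
    [[0,0,0],[2,0,7],1],
  ],
)

```text
clock: 3.65
tcp_pos: [0.5805, 0.188, 0.126]
eef_rot: [-0.553, 3.091, 0.001]
wrist_force: [-0.4, -0.6, 1.6]
finger_gap: 0.0003
grasp_force: 0.6
```

Emit:
send_rows(
  plan=[
    [[0,0,0],[3,0,7],1],
    [[0,0,0],[3,0,7],1],
    [[0,0,0],[3,0,7],1],
    [[0,0,0],[3,0,7],1],
    [[0,0,0],[0,0,5],1],
    [[0,0,0],[0,0,5],1],
    [[0,0,0],[0,0,2],1],
    [[0,0,0],[0,0,0],1],
  ],
)

```text
clock: 4.32
tcp_pos: [0.5688, 0.1837, 0.085]
eef_rot: [0.554, -3.092, 0.0]
wrist_force: [-0.4, 1.0, -0.5]
finger_gap: 0.0004
grasp_force: 0.0
```

Emit:
send_rows(
  plan=[
    [[0,0,0],[0,0,2],1],
    [[0,0,0],[0,0,1],1],
    [[0,0,0],[0,0,1],1],
    [[0,0,0],[0,0,0],1],
  ],
)

```text
clock: 4.65
tcp_pos: [0.5693, 0.1839, 0.0824]
eef_rot: [-0.554, 3.092, 0.0]
wrist_force: [-1.2, -1.6, 4.4]
finger_gap: 0.0006
grasp_force: 2.6
```

Emit:
send_rows(
  plan=[
    [[0,0,0],[0,0,2],1],
    [[0,0,0],[0,0,1],1],
    [[0,0,0],[0,0,0],1],
  ],
)

```text
clock: 4.9
tcp_pos: [0.5693, 0.1839, 0.0822]
eef_rot: [-0.553, 3.091, -0.001]
wrist_force: [-5.9, -2.1, 26.6]
finger_gap: 0.0005
grasp_force: 13.3
```

Emit:
send_rows(
  plan=[
    [[0,0,0],[0,0,-10],1],
    [[0,0,0],[0,0,-30],1],
    [[0,0,0],[0,0,-40],1],
    [[0,0,0],[0,0,-40],0.7],
    [[0,0,0],[0,40,-40],0.7],
    [[0,0,0],[0,40,-40],0.7],
    [[0,0,0],[0,40,-40],0.7],
    [[0,0,0],[0,40,0],0.7],
    [[0,0,0],[0,40,0],0.7],
    [[0,0,0],[0,0,0],0.7],
  ],
)

```text
clock: 5.73
tcp_pos: [0.5051, 0.3527, 0.2886]
eef_rot: [-0.574, 3.088, 0.016]
wrist_force: [-0.9, 2.1, -0.6]
finger_gap: 0.0263
grasp_force: 0.0
```

Run:
```python
from h import *
d=cam("top"); cv2.imwrite("pics/b2.png",cv2.resize(d["pixels"][135:240,180:320],(700,525),interpolation=cv2.INTER_CUBIC))
c=cloud(d); z=np.load("case.npz"); O,ex,ey=z["O"],z["ex"],z["ey"]
q=c[...,:2]-O; X=q@ex; Y=q@ey; Z=c[...,2]
m=(abs(Y)<.11)&(X>-.075)&(X<.075)&(Z>.054)&(Z<.067)&~((abs(Y)<.04)&(X<-.05))
i=(abs(Y)<.08)&(abs(X)<.04); i&=m; print("lid z",np.polyfit(X[i],Z[i],1),m.sum())
(cx,cy),(w,h),a=cv2.minAreaRect((q[m]*1000).astype(np.float32)); print("O shift mm",cx,cy,w,h,a)
s=arm.observe();print(s["tcp_pos"],s["finger_gap"],s["clock"])
```

```text
lid z [0.00048638 0.06046705] 3853
O shift mm 0.8914604187011719 1.613037109375 115.32011413574219 190.00291442871094 19.989093780517578
[0.50728388 0.34781541 0.2878194 ] 0.026506411767301303 5.7833
```

View pics/b2.png

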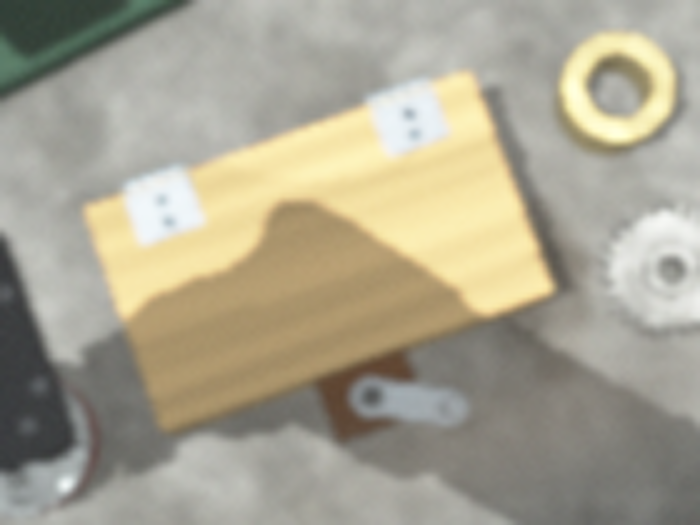

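The lid is shut: its surface is flat at 60 mm. The turnbutton hasn't moved, with the pivot at (372,397) and the stud at (452,407). Next I'll move over the stud.

Emit:
send_rows(
  plan=[
    [[0,0,0],[9.5,-35,0],0.62],
    [[0,0,0],[9.5,-35,0],0.62],
    [[0,0,0],[9.5,-35,0],0.62],
    [[0,0,0],[9.5,-35,0],0.62],
    [[0,0,0],[9.5,-35,0],0.62],
    [[0,0,0],[9.5,-35,0],0.62],
    [[0,0,0],[0,0,40],0.62],
    [[0,0,0],[0,0,40],0.62],
    [[0,0,0],[0,0,40],0.62],
    [[0,0,0],[0,0,0],0.62],
    [[0,0,0],[0,0,0],0.62],
    [[0,0,0],[0,0,0],0.62],
  ],
)

```text
clock: 6.78
tcp_pos: [0.5311, 0.1249, 0.1687]
eef_rot: [-0.552, 3.09, 0.0]
wrist_force: [0.5, 0.2, 1.3]
finger_gap: 0.0333
grasp_force: 0.0
```

Run:
```python
from h import *
s=arm.observe();t=np.array(s["tcp_pos"]);M=R.from_rotvec(s["eef_rot"]).as_matrix()
print(t,s["finger_gap"],M.T@(np.array([.5270,.1314,.096])-t),M.round(3).tolist())
d=cam("scene"); cv2.imwrite("pics/c.png",cv2.resize(d["pixels"][140:260,160:320],(640,480),interpolation=cv2.INTER_CUBIC))
```

```text
[0.53111468 0.12490851 0.16874592] 0.03329468591131183 [0.00177812 0.00754043 0.07273939] [[-0.938, -0.346, 0.002], [-0.346, 0.938, 0.0], [-0.002, -0.0, -1.0]]
```

View pics/c.png

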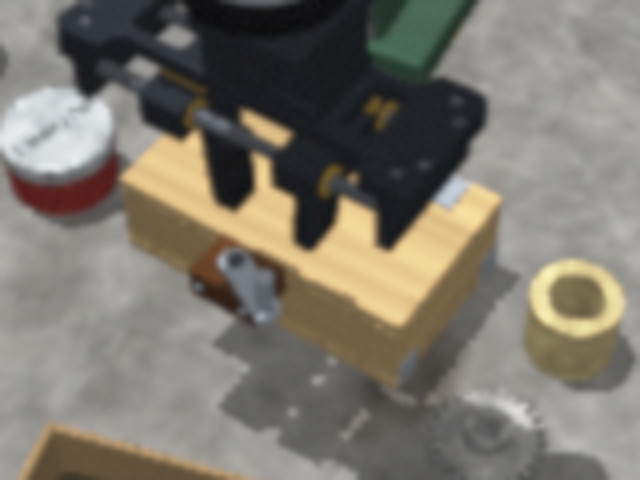

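The lid is flush. The stud is at (265,298), and the gripper is above it with its fingers either side.

Emit:
send_rows(
  plan=[
    [[0,0,0],[2,7.5,0],0.62],
    [[0,0,0],[0,0,20],0.62],
    [[0,0,0],[0,0,20],0.62],
    [[0,0,0],[0,0,12],0.62],
    [[0,0,0],[0,0,10],0.62],
    [[0,0,0],[0,0,9],0.62],
    [[0,0,0],[0,0,0],0.62],
    [[0,0,0],[0,0,0],0.62],
  ],
)

```text
clock: 7.5
tcp_pos: [0.5258, 0.1317, 0.0966]
eef_rot: [-0.554, 3.092, 0.0]
wrist_force: [0.7, -0.4, 0.2]
finger_gap: 0.0336
grasp_force: 0.0
```

Emit:
send_rows(
  plan=[
    [[0,0,0],[0,0,0],1],
    [[0,0,0],[0,0,0],1],
    [[0,0,0],[0,0,0],1],
    [[0,0,0],[0,0,0],1],
    [[0,0,0],[0,0,0],1],
    [[0,0,0],[0,0,0],1],
  ],
  newtons=6,
)

```text
clock: 8.0
tcp_pos: [0.5258, 0.1309, 0.0965]
eef_rot: [-0.553, 3.092, -0.001]
wrist_force: [0.0, -1.4, 3.1]
finger_gap: 0.0096
grasp_force: 6.0
```

Emit:
send_rows(
  plan=[
    [[0,0,0],[-6.4,-3.2,0],1],
    [[0,0,0],[-7.3,-1.6,0],1],
    [[0,0,0],[-7.6,0,0],1],
    [[0,0,0],[-7.3,1.6,0],1],
    [[0,0,0],[-6.9,3,0],1],
    [[0,0,0],[0,0,0],1],
  ],
)

```text
clock: 8.5
tcp_pos: [0.5616, 0.1445, 0.0962]
eef_rot: [-0.553, 3.088, 0.001]
wrist_force: [2.7, -0.8, 0.6]
finger_gap: 0.0095
grasp_force: 6.0
```

Emit:
send_rows(
  plan=[
    [[0,0,0],[-6.1,4.4,0],1],
    [[0,0,0],[-5,5.6,0],1],
    [[0,0,0],[-3.8,6.6,0],1],
    [[0,0,0],[-2.3,7.1,0],1],
    [[0,0,0],[-0.8,6.5,0],1],
    [[0,0,0],[0,0,0],1],
    [[0,0,0],[0,0,0],1],
  ],
)

```text
clock: 9.08
tcp_pos: [0.5678, 0.1806, 0.0966]
eef_rot: [-0.554, 3.086, 0.005]
wrist_force: [5.5, 3.9, -2.0]
finger_gap: 0.0094
grasp_force: 6.0
```

Run:
```python
from h import *
s=arm.observe();t=np.array(s["tcp_pos"]);M=R.from_rotvec(s["eef_rot"]).as_matrix()
z=np.load("case.npz");ex,ey=z["ex"],z["ey"]; p=t[:2]-np.array([.5314,.1660]); print(t,s["finger_gap"],s["wrist_force"],p@ex,p@ey)
```

```text
[0.56780886 0.18063893 0.09658677] 0.00936813395569296 [ 5.50335595  3.9104839  -2.03737188] 0.03922643722260525 0.001090980638389746
```

Emit:
send_rows(
  plan=[
    [[0,0,0],[0,0,0],0.62],
    [[0,0,0],[0,0,0],0.62],
    [[0,0,0],[0,0,0],0.62],
    [[0,0,0],[0,0,-20],0.62],
    [[0,0,0],[0,0,-40],0.62],
    [[0,0,0],[0,0,-40],0.62],
    [[0,0,0],[0,0,-40],0.62],
    [[0,0,0],[0,40,-40],0.62],
    [[0,0,0],[0,40,0],0.62],
    [[0,0,0],[0,40,0],0.62],
    [[0,0,0],[0,40,0],0.62],
    [[0,0,0],[0,40,0],0.62],
    [[0,0,0],[0,0,0],0.62],
    [[0,0,0],[0,0,0],0.62],
  ],
)

```text
clock: 10.25
tcp_pos: [0.4969, 0.3585, 0.2652]
eef_rot: [0.563, -3.089, -0.002]
wrist_force: [-0.1, -0.5, 0.2]
finger_gap: 0.0336
grasp_force: 0.0
```

Run:
```python
from h import *
d=cam("top"); cv2.imwrite("pics/e.png",cv2.resize(d["pixels"][155:230,225:295],(700,750)[:1]+(750,),interpolation=cv2.INTER_CUBIC)[:600])
c=cloud(d); z=np.load("case.npz"); O,ex,ey=z["O"],z["ex"],z["ey"]; q=c[...,:2]-O; X=q@ex;Y=q@ey;Z=c[...,2]
i=(abs(Y)<.08)&(abs(X)<.04)&(Z<.064);print("lid",np.polyfit(X[i],Z[i],1))
d=cam("scene"); cv2.imwrite("pics/f.png",cv2.resize(d["pixels"][140:260,160:320],(640,480),interpolation=cv2.INTER_CUBIC))
```

```text
lid [0.001033   0.06041431]
```

View pics/e.png

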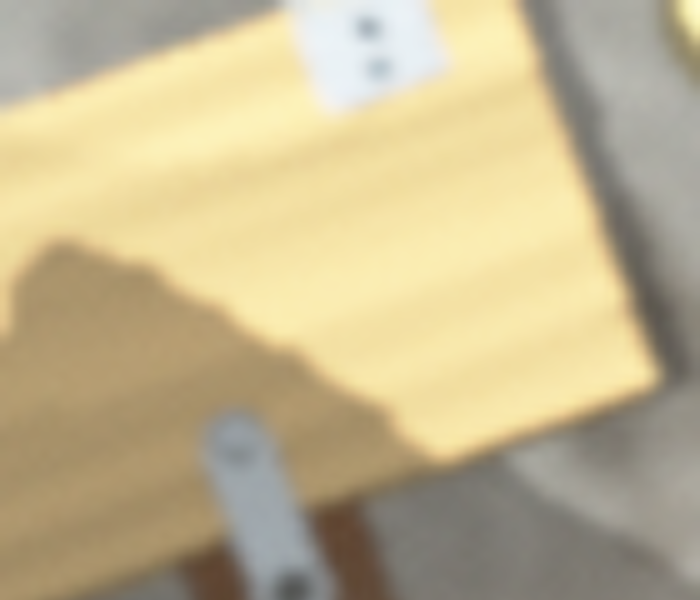

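View pics/f.png

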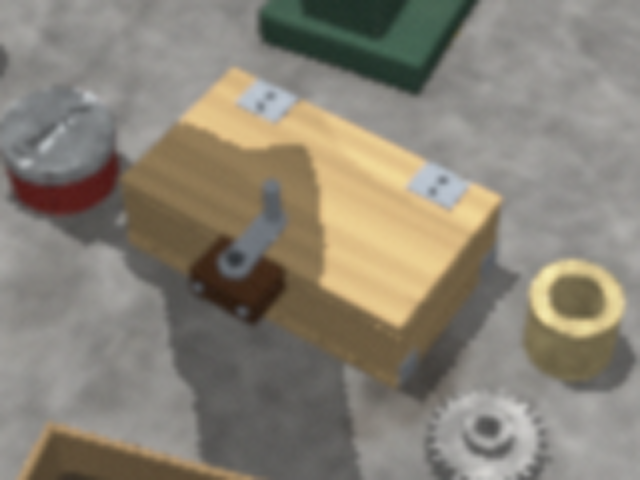

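The finger lies across the lid edge: pivot (292,585), tip near (235,420), within about 2° of the case's side edge. The lid is flat at 60 mm, and the tin, gear and bush are where they were.

```bash
python3 -c "
from cell import arm
print(arm.sign_off())"
```

```text
the job is handed in; nothing more can be done
None
```

The lid is fully shut, then the turnbutton was turned to lie square across its front edge (within about 2°); the tin, gear and bush were not touched, and the job was handed in at about 10 s.

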